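Feed the blue-lidded chamber of a flow rig

ROBOT

A 7-joint arm with a two-finger parallel gripper is mounted at the origin on the work surface. World frame = base frame: x ahead of the robot, y to its left, z up, the work surface at z = 0. Lengths are in m, angles in rad, forces in N, time in s.
With the tool pointing down it reaches from about 0.35 to 0.9 m from the base axis. Payload 8.1 kg.
Tool frame: the origin (TCP) lies midway between the tips of the shut fingers; the grasp point (between the pads) lies 19 mm behind it; x points along the fingers, z is the direction in which the jaws open and shut, and the axes are right-handed (so a half turn about x gives the same grasp; the last joint's range is limited). The gripper opens to 92 mm and grips with 3 to 60 N. Pads are 19 mm wide; open, the fingers measure 130 mm over their backs; the gripper's body (75 mm by 190 mm) begins 47 mm behind the grasp point.
Start: joints at [1.072, 0.434, 0.025, 1.573, -0.012, 1.134, -0.075], TCP at [0.241, -0.577, 0.189] pointing down, gripper open.
Joint ranges: [-2.62, 2.62], [-0.44, 2.09], [-1.27, 1.32], [0.08, 2.57], [-1.32, 4.46], [0.12, 2], [-2.74, 2.74]. Speed limits (rad/s): [2.22, 2.22, 3.01, 3.01, 3.14, 3.14, 3.14].

INTERFACE

Orientations are given as a rotation vector (axis times angle).
In Python, from cell import arm, optics, finder gives the robot as it stands.
- The arm moves only by the tool send_rows, never from a script. Its argument "rows" is a list that holds one entry, the list of rows, each a list of 7 numbers: the shift along the tool's x, y, z in mm, then the turn, a rotation vector about the tool's x, y, z in degrees, then the opening in per cent of the stroke, from 0 (shut) to 100 (fully open). A call has exactly 8 rows; each row is the pose to reach, as a shift and turn from the pose commanded when the call began, along the tool's axes at that moment; what a row does not reach only later rows make up. A row lasts 1/10 s, in which the tool goes at most 50 mm and 8.59 degrees, less where a joint would pass 70% of its speed; a pose out of reach is approached as far as the arm can. A call with a gripper value outside its range is refused whole. The fingers move at their own pace and stop on an object; "grip_force" is the grip in N (left out, the last holds). Time passes only in rows, so rows that repeat a pose let the fingers close, or fill a call up. It gives the time, the measured TCP pose, the force and the opening at its end, in the units of the state.
- arm.observe(): the state, without advancing time (a new reading comes with each control period).
- optics.get_image(name): name is "side" or "top"; returns (picture, depth): 384x512x3 uint8, red, green, blue; 384x512 float32, m along the optical axis (not along the pixel's ray), 0 where there is no reading.
- optics.get_calibration(name): a dict with "camera_matrix" (3x3 intrinsics, pixels), "position" and "orientation" of the camera in the world. Camera axes: x right, y up, looking along -z (the intrinsics and any distortion apply to the point x, -y, -z); pixel columns grow to the right and rows downward; lengths in m; the calibration is good to about 2 mm. A picture is of the moment at which its call begins. get_calibration takes no time and is no camera call.
- arm.sign_off(): hands the job in, once; it reports no verdict.
Trained networks look in the newest picture that a camera, given by its name, has taken for a name from the list of things; names that differ only in an ending like _2 or _b are one class to them, and where a whole thing is asked for, a point or a joint stands for the part that bears it (a point fixed in the world has none). Each returns a list of dicts, best first, with "confidence" (0 to 1); they miss things now and then, are a little off and sometimes report something else, mostly with a low value. They report only what shows in the picture. A call takes as long as a camera call. They do not tell look-alikes from the thing itself.
- finder.search_frame(camera, thing): "bbox" ([left, top, width, height] in pixels, round what is visible of it).
- finder.regions_of(camera, thing): "region" (384x512 bool, what is visible of it) and "bbox" ([left, top, width, height] in pixels, round what is visible of it).
- finder.place_of(camera, thing): "xy" ([column, row] in pixels: a listed point, or the origin of a listed thing).
The state is a dict: "clock": time; "joints": joint angles; "dq": joint speeds; "joint_efforts": joint torques, N m; "position": TCP position; "ee_rot": TCP orientation; "force": force on the tool from outside, world axes, zero at the start; "ft_torque": the same for the moment, N m; "width": opening from 0.0 (shut) to 1.0 (fully open).
Only numpy, scipy, OpenCV 4.12 (cv2) and the standard library are available. Lean on these libraries where they do the work, as an engineer would, in place of code of your own. Each camera call takes 0.05 s, during which the arm holds its last target.

TASK

Push the selector arm (black bar with the orange end) round with a fingertip until it points at the middle of the chamber with the blue lid. Only then push the green supply lever fully open, against its stop. Do not pull either lever up off its seat, leave the selector pointing at the blue lid, and leave the loose things on the bench where they are.

Things in the scene. Friction and masses are not known exactly. Their poses are not given: they have to be found in the camera images.
- manifold: Flow manifold bolted to the bench: plate 130 x 130 x 14 mm, valve column 72 mm dia, 88 high, and four clear chambers 58 mm dia on an arc 150 mm from the column axis, ahead and to both sides as seen from the robot, piped to the column. Origin: on the bench under the column axis; x points away from the robot (turned up to 0.3 rad), z up. Which chamber has which lid colour varies.
- selector (a joint): Angle (rad) of the selector arm relative to the manifold: 0 = arm points along the manifold's -x (towards the robot), growing counter-clockwise seen from above; stops at -3.0 and +3.0. Starts between -0.6 and 0.6. It stays where it is left; turning takes 2 to 3 N at 70 mm from the axis, more when fast.
- selector_lift (a joint): How far the selector arm has been pulled up off its seat (m), 0 = seated, at most 0.012; a spring holds it down. It must not be pulled up.
- selector_axis (a point): On the turning axis of the selector arm, mid-height of the arm (113 mm above the bench). Its frame turns with the arm: x points along the arm, out to its tip; z up.
- selector_tip (a point): Outer end of the selector arm at mid-height, 95 mm from the axis. The arm is a flat-sided black bar with an orange end, 14 mm wide, 26 mm high (100 to 126 mm above the bench), on a black hub 42 mm dia. All else on the manifold is lower than 93 mm, so a finger reaching down to about 104 mm beside the bar touches only the bar.
- supply (a joint): Angle (rad) of the green supply lever: 0 = shut (along the valve's x, across the brass pipe), growing counter-clockwise seen from above to 1.571 = fully open, on its stop (in line with the pipe, along the valve's y). Starts between 0 and 0.3. It stays where it is left; turning takes 2 to 3 N at 60 mm from the axis, more when fast.
- supply_lift (a joint): How far the supply lever has been pulled up off its seat (m), 0 = seated, at most 0.012; a spring holds it down. It must not be pulled up.
- supply_axis (a point): On the turning axis of the supply lever, mid-height of the lever (113 mm above the bench). Its frame turns with the lever: x points along the lever to its tip; z up.
- supply_tip (a point): Outer end of the green supply lever at mid-height, 85 mm from its axis; lever 14 mm wide, 26 mm high (100 to 126 mm above the bench), green hub 42 mm dia.
- supply_valve: Supply shut-off valve bolted to the bench, left or right of the manifold: aluminium foot 90 x 90 x 12 mm, grey block 50 x 50 mm with a collar up to 88 mm, brass pipe 136 mm long through it along the valve's y. Origin: on the bench under the lever's axis; x is the lever's direction when shut, z up.
- gauge_block: Pressure gauge on a grey block bolted to the bench, on the other side of the manifold from the supply valve; 90 x 90 mm foot, about 100 mm high. Not used. Origin under its middle.
- lid_blue: Blue lid of one chamber, fixed: 58 mm dia, 14 mm thick with a small 18 mm dia boss 6 mm high. Origin: centre of its underside, 72 mm above the bench; 150 mm from the selector's axis. The chamber to be fed.
- lid_red: Red lid of one chamber, fixed: 58 mm dia, 14 mm thick with a small 18 mm dia boss 6 mm high. Origin: centre of its underside, 72 mm above the bench; 150 mm from the selector's axis.
- lid_yellow: Yellow lid of one chamber, fixed: 58 mm dia, 14 mm thick with a small 18 mm dia boss 6 mm high. Origin: centre of its underside, 72 mm above the bench; 150 mm from the selector's axis.
- lid_white: White lid of one chamber, fixed: 58 mm dia, 14 mm thick with a small 18 mm dia boss 6 mm high. Origin: centre of its underside, 72 mm above the bench; 150 mm from the selector's axis.
- beaker: Loose bystander: empty glass beaker, 60 mm dia x 65 mm high. Origin: on its underside, at the bench.
- tee: Loose bystander: white plastic tee pipe fitting, 70 mm long, lying, 22 mm high. Origin: on its underside, at the bench.
- reagent_bottle: Loose bystander: amber bottle with black cap, 64 mm dia x 140 mm high, standing. Origin: on its underside, at the bench.
- sample_jar: Loose bystander: clear jar with grey cap, 60 mm dia x 70 mm high, standing. Origin: on its underside, at the bench.
- screwdriver: Loose bystander: screwdriver with grey handle, 160 mm long, lying flat, along its x. Origin on its underside.
- syringe: Loose bystander: clear plastic syringe body, 130 mm long, lying, 22 mm high. Origin: on its underside, at the bench.
- wrench: Loose bystander: steel wrench, lying flat, along its x. Origin on its underside.
Things that resemble listed ones, but are neither listed nor needed, are in the scene too. What is shaped like the supply_valve but purple or red is not meant.

How it is judged:
On the way, in this order (a step that is already met when the one before it is completed fails the run):
1. the selector arm points at the blue lid and is at rest (x of lid_blue in the frame of selector_axis above 0.1 m and y of lid_blue in the frame of selector_axis between -0.017 and 0.017 m and velocity of joint selector between -0.05 and 0.05 rad/s), for 0.3 s.
2. the supply lever is fully open (value of joint supply above 1.45 rad), for 0.2 s.
At the end, for the whole second after the job is handed in: The line along the selector arm passes within 17 mm of the centre of the blue lid (about 6.5 degrees), the arm is at rest, and the supply lever is open past 1.45 rad (stop at 1.571) (all of step 1 and value of joint supply above 1.45 rad); the robot touches nothing.
It fails at once if the supply lever is pushed open past 0.6 rad while the selector does not point at the blue lid (value of joint supply above 0.6 rad and not (x of lid_blue in the frame of selector_axis above 0.1 m and y of lid_blue in the frame of selector_axis between -0.017 and 0.017 m)).
It fails at once if a lever is pulled up more than 6 mm off its seat (value of joint any of selector_lift, supply_lift above 0.006 m).
It fails at once if a loose thing on the bench is pushed, lifted or knocked over, moved more than 30 mm (distance of any of beaker, tee, reagent_bottle, sample_jar, screwdriver, syringe, wrench from where it was at the start of the episode above 0.03 m).
It also fails if it takes over 72 s, if anything falls off the work surface, if the arm or the gripper's body presses on something with over 40 N, if the wrist force passes 120 N, or if a joint passes its speed limit or range.

## Working session

There is one attempt and no reset: what is moved stays moved. The work goes in short steps, Python scripts to look and compute and a tool call to move; the robot and the scene stay as the last step left them, time stands still between calls to the robot, and variables do not carry over. Pictures are saved under pics/ and viewed, and the job is handed in when it is done.

Besides the shell and the picture viewer there is one more tool, called after "Emit:" by a JSON object that holds its "op" and its "data". send_rows: Moves the arm, as the interface text tells. Its arguments: {"type":"object","properties":{"rows":{"type":"array"},"grip_force":{"type":"number"}},"required":["rows"]}

```bash
mkdir -p pics; ls
python3 - <<'E'
from cell import arm, optics, finder
import cv2,numpy as np
print(arm.observe())
for c in ("side","top"):
    im,d=optics.get_image(c); cv2.imwrite(f"pics/{c}0.png",im[:,:,::-1]); np.save(f"pics/{c}0d.npy",d)
    print(c,optics.get_calibration(c))
    for t in ("lid_blue","selector_axis","selector_tip","supply_axis","supply_tip","supply_valve","manifold"):
        print(t,[(np.round(r["xy"],1).tolist(),round(r["confidence"],2)) for r in finder.place_of(c,t)][:4])
E
```

```text
pics
{'clock': 0.0, 'joints': array([ 1.07240047,  0.43522847,  0.02498669,  1.57410376, -0.0115996 ,
        1.13398322, -0.07509743]), 'dq': array([-4.35970230e-04,  1.55867636e-03,  7.03363121e-04, -6.53748428e-04,
        5.86718223e-06, -2.32721339e-04, -4.76855687e-04]), 'joint_efforts': array([ 1.16817619e-04, -6.67852592e+01,  9.84746777e-01, -3.14450812e+01,
       -6.08283165e-02,  4.31770273e-02,  2.50779694e-04]), 'position': array([ 0.24067883, -0.57618303,  0.18843919]), 'ee_rot': array([ 0.91375966,  1.37223637, -0.91253045]), 'force': array([ 0.06794513,  0.0759178 , -0.22825989]), 'ft_torque': array([-0.0029079 , -0.00241777, -0.04036158]), 'width': 0.9972230722175937}
side {'camera_matrix': array([[455.19488454,   0.        , 247.31229016],
       [  0.        , 455.19488454, 184.91548752],
       [  0.        ,   0.        ,   1.        ]]), 'position': array([0.46221036, 1.25483769, 1.17948825]), 'orientation': array([ 0.03507762, -1.26558877, -2.84096399])}
lid_blue [([207.2, 156.0], 0.6)]
selector_axis [([234.8, 165.1], 0.79), ([203.0, 160.1], 0.72), ([220.8, 25
[... 620 characters left out ...]
 1.        ]]), 'position': array([0.34590343, 0.0881254 , 1.23223421]), 'orientation': array([ 0.12345691, -0.12466903, -1.53783802])}
lid_blue [([322.9, 152.0], 0.81), ([294.9, 193.9], 0.16)]
selector_axis [([385.3, 203.8], 0.7), ([295.1, 187.8], 0.67)]
selector_tip [([292.9, 219.1], 0.71), ([228.4, 238.6], 0.31)]
supply_axis [([161.2, 255.1], 0.83), ([105.2, 273.7], 0.81), ([166.1, 196.0], 0.79), ([280.3, 142.2], 0.74)]
supply_tip [([165.6, 171.3], 0.88), ([119.2, 176.8], 0.78), ([159.3, 227.1], 0.61), ([93.6, 241.5], 0.6)]
supply_valve [([170.4, 256.7], 0.78), ([114.1, 269.0], 0.76), ([175.2, 207.0], 0.72), ([115.3, 206.4], 0.57)]
manifold [([295.1, 189.3], 0.72), ([160.9, 158.3], 0.54)]
```

View pics/side0.png

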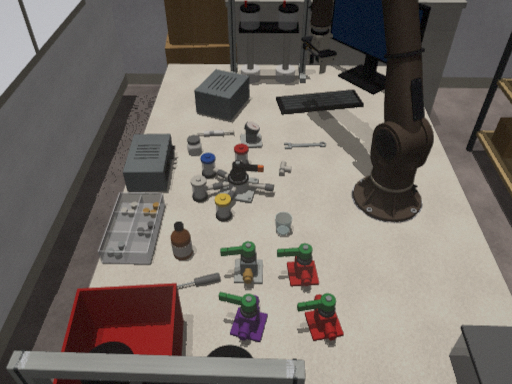

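View pics/top0.png

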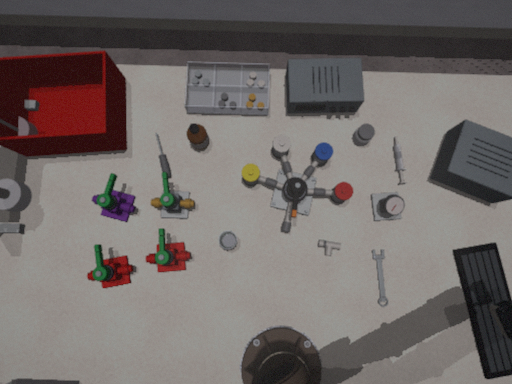

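Run:
```python
import cv2
a=cv2.imread("pics/top0.png"); cv2.imwrite("pics/top0c.png",cv2.resize(a[120:300,70:350],None,fx=2.85,fy=2.85,interpolation=2))
a=cv2.imread("pics/side0.png"); cv2.imwrite("pics/side0c.png",cv2.resize(a[120:340,150:350],None,fx=2.7,fy=2.7,interpolation=2))
```

```text
(no output)
```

View pics/top0c.png

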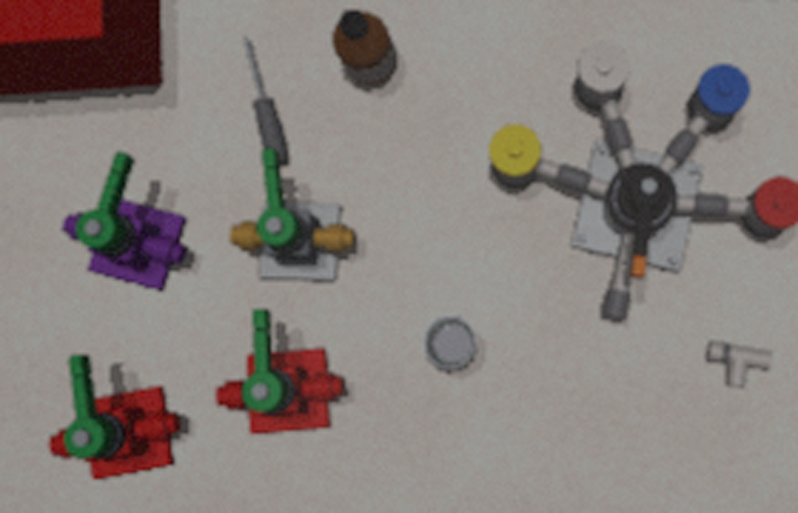

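View pics/side0c.png

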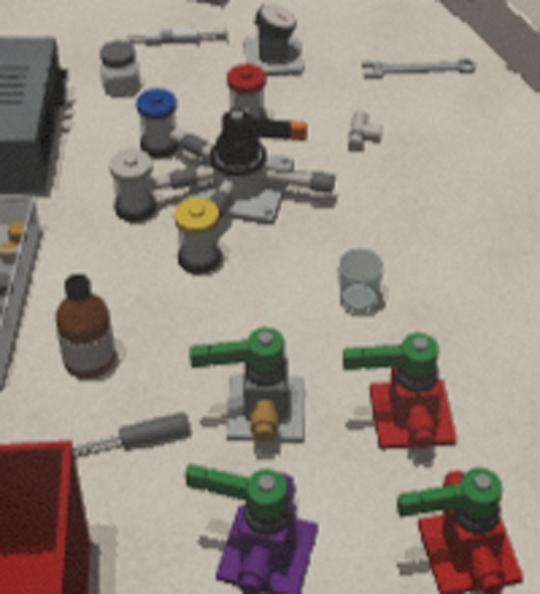

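The top picture shows the selector's black hub at (294,188), with its orange end at (294,213) pointing at the robot. The lids are blue (323,152), red (343,191), white (281,146) and yellow (251,173).

Four valves could be taken for the supply:
- grey foot with brass pipe: top (173,200), side (248,262)
- purple: top (115,203)
- red: top (168,256)
- red: top (112,270)

I choose the grey one with the brass pipe, and the close crop confirms it. Next I measure from depth and two views.

```bash
cat > h.py <<'E'
import numpy as np,cv2
from scipy.spatial.transform import Rotation as R
from cell import arm,optics,finder
def cloud(c,d):
    k=optics.get_calibration(c);K=k["camera_matrix"];v,u=np.mgrid[0:384,0:512]
    p=np.stack([(u-K[0,2])/K[0,0]*d,-(v-K[1,2])/K[1,1]*d,-d],-1)
    return p@R.from_rotvec(k["orientation"]).as_matrix().T+k["position"]
def ray(c,uv,z):
    k=optics.get_calibration(c);K=k["camera_matrix"]
    r=R.from_rotvec(k["orientation"]).as_matrix()@np.array([(uv[0]-K[0,2])/K[0,0],-(uv[1]-K[1,2])/K[1,1],-1])
    return k["position"]+r*(z-k["position"][2])/r[2]
def proj(c,p):
    k=optics.get_calibration(c);K=k["camera_matrix"]
    q=R.from_rotvec(k["orientation"]).as_matrix().T@(np.asarray(p)-k["position"])
    return np.array([K[0,2]+K[0,0]*q[0]/-q[2],K[1,2]-K[1,1]*q[1]/-q[2]])
E
python3 - <<'E'
from h import *
for c in ("top","side"):
    im=cv2.imread(f"pics/{c}0.png");d=np.load(f"pics/{c}0d.npy");P=cloud(c,d)
    h=cv2.cvtColor(im,cv2.COLOR_BGR2HSV).astype(int);H,S,V=h[...,0],h[...,1],h[...,2]
    print(c,"bench z",np.median(P[230:240,190:215,2]) )
    ok=d>0
    roi=lambda x0,x1,y0,y1:(P[...,0]>x0)&(P[...,0]<x1)&(P[...,1]>y0)&(P[...,1]<y1)&ok
    work=roi(.2,.8,-.3,.6)
    for n,m in dict(blue=(H>100)&(H<130)&(S>120)&(V>60),orange=(H>5)&(H<16)&(S>150),red=((H<4)|(H>175))&(S>150),yellow=(H>22)&(H<34)&(S>150),green=(H>45)&(H<75)&(S>120)).items():
        m=m&work&(P[...,2]>.07)
        nn,lab,st,ce=cv2.connectedComponentsWithStats(m.astype(np.uint8))
        for i in range(1,nn):
            if st[i,4]<8: continue
            q=P[lab==i];top=q[:,2].max()
            print(n,st[i,4],ce[i].round(1),"med",np.median(q,0).round(4),"min",q.min(0).round(3),"max",q.max(0).round(3))
    for uv in ([(295,187.8)] if c=="top" else [(234.8,165.1)]): print("hub",P[int(uv[1]),int(uv[0])],ray(c,uv,.113))
print(proj("top",arm.observe()["position"]),proj("side",arm.observe()["position"]))
for n,a,b,z in (("lid_blue",(322.9,152),(207.2,156),.072),("selaxis",(295.1,187.8),(234.8,165.1),.113),("seltip",(292.9,219.1),(262.6,167.2),.113),("supaxis",(166.1,196),(247.8,246.5),.113),("suptip",(165.6,171.3),(222.1,253.5),.113)):
    print(n,ray("top",a,z).round(4),ray("side",b,z).round(4))
E
```

```text
top bench z 0.0004047747131508128
blue 226 [323.4 151. ] med [ 0.6756 -0.1162  0.0866] min [ 0.65  -0.144  0.08 ] max [ 0.703 -0.09   0.096]
orange 26 [293.5 212.8] med [ 0.4718 -0.0204  0.1261] min [ 0.463 -0.025  0.122] max [ 0.481 -0.015  0.13 ]
red 712 [106.7 124.2] med [0.718  0.5487 0.143 ] min [0.681 0.539 0.07 ] max [0.8   0.6   0.185]
red 216 [343.5 190.6] med [ 0.5504 -0.1782  0.0866] min [ 0.525 -0.203  0.08 ] max [ 0.576 -0.152  0.097]
red 15 [171.1 249.3] med [0.3554 0.3484 0.0734] min [0.349 0.342 0.071] max [0.359 0.355 0.076]
red 12 [172.2 262.3] med [0.315  0.3421 0.0726] min [0.31  0.338 0.07 ] max [0.322 0.348 0.08 ]
red 48 [111.7 269.3] med [0.2962 0.5222 0.0738] min [0.26  0.514 0.07 ] max [0.308 0.551 0.079]
yellow 224 [250.1 172.4] med [0.5998 0.1137 0.0862] min [0.575 0.088 0.078] max [0.628 0.139 0.098]
green 191 [166.3 191.8] med [0.517  0.3642 0.1265] min [0.484 0.341 0.086] max [0.585 0.379 0.132]
green 245 [107.3 192.9] med [0.5091 0.5373 0.1255] min [0.475 0.524 0.084] max [0.574 0.566 0.135]
green 201 [161.9 249. ] med [0.3458 0.3651 0.1271] min [0.314 
[... 1555 characters left out ...]
4.1] med [0.5671 0.5333 0.1262] min [0.559 0.528 0.122] max [0.573 0.538 0.13 ]
green 115 [243.4 299.6] med [0.5058 0.5471 0.1278] min [0.476 0.534 0.121] max [0.553 0.569 0.133]
green 156 [319.4 301.5] med [0.2954 0.5505 0.1275] min [0.263 0.523 0.12 ] max [0.361 0.564 0.134]
hub [ 0.56741439 -0.02449705  0.12419132] [ 0.56554893 -0.03756919  0.113     ]
[499.94240434 301.13352691] [314.62366231  75.64517697]
lid_blue [ 0.677  -0.1172  0.072 ] [ 0.681  -0.1402  0.072 ]
selaxis [ 0.5503 -0.0255  0.113 ] [ 0.5655 -0.0376  0.113 ]
seltip [ 0.4546 -0.0201  0.113 ] [ 0.4631 -0.0284  0.113 ]
supaxis [0.5134 0.365  0.113 ] [0.5033 0.3504 0.113 ]
suptip [0.5898 0.3717 0.113 ] [0.5794 0.3801 0.113 ]
```

Run:
```python
from h import *
from scipy.optimize import least_squares
d=np.load("pics/top0d.npy");P=cloud("top",d)
im=cv2.imread("pics/top0.png")
# lid discs by height around approx centres
L=[]
for a in ((.676,-.116),(.55,-.178),(.6,.114)):
    c=np.array(a)
    for _ in range(5):
        m=(np.hypot(P[...,0]-c[0],P[...,1]-c[1])<.036)&(abs(P[...,2]-.0865)<.006)
        q=P[m][:,:2]; c=(q.max(0)+q.min(0))/2*.5+q.mean(0)*.5
    print(m.sum(),c.round(4)); L.append(c)
L=np.array(L)
s=least_squares(lambda x:np.hypot(*(L-x).T)-.15,(.55,-.025));print("axis",s.x.round(4),s.fun.round(4))
# bar & lever tops: points z .105..135
def line(c0,name):
    m=(abs(P[...,2]-.122)<.014)&(np.hypot(P[...,0]-c0[0],P[...,1]-c0[1])<.11)
    q=P[m]; r=np.hypot(*(q[:,:2]-c0).T)
    hub=q[r<.022]; print(name,"n",len(q),"hub",hub.mean(0).round(4), "rmax",r.max().round(4))
    f=q[(r>.03)][:,:2]; mu=f.mean(0); u=np.linalg.svd(f-mu)[2][0]; u*=np.sign(u@(mu-c0))
    off=np.cross(np.append(u,0),np.append(c0-mu,0))[2]
    print("dir deg",np.degrees(np.arctan2(u[1],u[0])).round(2),"axis offset from line",off.round(4),"atan from axis",np.degrees(np.arctan2(*(mu-c0)[::-1])).round(2), "maxalong",((f-c0)@u).max().round(4))
ax=s.x
line(ax,"sel"); line(np.array((.509,.364)),"sup")
b=L[0]-ax; print("blue dir",np.degrees(np.arctan2(b[1],b[0])),np.hypot(*b))
# brass pipe / foot of valve
m=(P[...,2]>.008)&(P[...,2]<.020)&(np.hypot(P[...,0]-.5,P[...,1]-.36)<.07)
q=P[m][:,:2].astype(np.float32);print("foot",cv2.minAreaRect(q))
m=(P[...,2]>.03)&(P[...,2]<.075)&(np.hypot(P[...,0]-.5,P[...,1]-.36)<.08)
q=P[m][:,:2].astype(np.float32);print("pipe",cv2.minAreaRect(q))
# neighbours heights near
for n,x0,x1,y0,y1 in (("selarea>.132",.4,.72,-.2,.14),("suparea",.4,.65,.25,.47)):
    m=(P[...,0]>x0)&(P[...,0]<x1)&(P[...,1]>y0)&(P[...,1]<y1)&(P[...,2]>.128); print(n,P[m].max(0) if m.any() else 0, m.sum())
```

```text
242 [ 0.6781 -0.1152]
248 [ 0.5514 -0.1775]
241 [0.6024 0.1153]
axis [ 0.5564 -0.0275] [-0.  0.  0.]
sel n 275 hub [ 0.5549 -0.0276  0.1279] rmax 0.0944
dir deg 174.13 axis offset from line -0.0001 atan from axis 174.22 maxalong 0.0944
sup n 310 hub [0.5079 0.362  0.1279] rmax 0.1094
dir deg -0.05 axis offset from line -0.0072 atan from axis 41.53 maxalong 0.076
blue dir -35.74506124880331 0.14999581257124597
foot ((0.5032296180725098, 0.36177289485931396), (0.0879170149564743, 0.08892878144979477), 0.4646567106246948)
pipe ((0.5006704330444336, 0.3619675934314728), (0.04724103957414627, 0.13705123960971832), 5.8659844398498535)
selarea>.132 [ 0.57466883 -0.00843903  0.1374561 ] 107
suparea [0.58359328 0.37869371 0.13784042] 100
```

Run:
```python
from h import *
s=arm.observe(); M=R.from_rotvec(s["ee_rot"]).as_matrix(); print(M.round(3))
d=np.load("pics/top0d.npy");P=cloud("top",d)
im=cv2.imread("pics/top0.png");h=cv2.cvtColor(im,cv2.COLOR_BGR2HSV).astype(int)
m=(h[...,0]>45)&(h[...,0]<75)&(h[...,1]>90)&(P[...,2]>.11)&(np.hypot(P[...,0]-.53,P[...,1]-.365)<.07)
q=P[m]; x0=q[:,0].min()
f=q[q[:,0]>.54][:,:2]; mu=f.mean(0);u=np.linalg.svd(f-mu)[2][0];u*=np.sign(u[0])
hb=q[q[:,0]<.525]; print("hub",(hb.max(0)+hb.min(0))/2,hb.mean(0),"lever deg",np.degrees(np.arctan2(u[1],u[0])),"mid",mu,"tip",((f-mu)@u).max()*u+mu)
# valve: brass pixels
m=(h[...,0]>12)&(h[...,0]<25)&(h[...,1]>110)&(np.hypot(P[...,0]-.5,P[...,1]-.36)<.09)&(P[...,2]>.02)
f=P[m];mu=f.mean(0);u=np.linalg.svd(f[:,:2]-mu[:2])[2][0];print("brass",m.sum(),mu,np.degrees(np.arctan2(*u[::-1])))
```

```text
[[ 0.     0.923  0.386]
 [-0.     0.386 -0.923]
 [-1.     0.     0.   ]]
hub [0.5033673  0.36055507 0.12367797] [0.50248418 0.35807249 0.12657291] lever deg 10.130008051297658 mid [0.56268862 0.36973249] tip [0.58467224 0.37366025]
brass 166 [0.50126959 0.35382771 0.05441899] -89.54369641142286
```

```bash
cat >> h.py <<'E'
def rows(targets,g=0):
    """targets: list of (x,y,z,psi_deg) world, tool down; prints rows vs. measured pose"""
    s=arm.observe();p=s["position"];M=R.from_rotvec(s["ee_rot"])
    out=[]
    for x,y,z,psi in targets:
        a=np.radians(psi);Z=np.array([np.cos(a),np.sin(a),0]);X=np.array([0,0,-1.]);T=R.from_matrix(np.stack([X,np.cross(Z,X),Z],1))
        dv=M.inv().apply(np.array([x,y,z])-p)*1000; rv=np.degrees((M.inv()*T).as_rotvec())
        out.append([round(v) for v in dv]+[round(v,1) for v in rv]+[g])
    print("now",p.round(4),"psi",np.degrees(np.arctan2(M.as_matrix()[1,2],M.as_matrix()[0,2])).round(1),"F",s["force"].round(1),"q",s["joints"].round(2),"t",s["clock"],"w",round(s["width"],3))
    for r in out: print(r)
SA=np.array([.556,-.0275]);VA=np.array([.503,.361])
def push(ax,bar,r,off,z,psi):
    a=np.radians(bar);u=np.array([np.cos(a),np.sin(a)]);n=np.array([-u[1],u[0]])
    c=ax+r*u-off*n; return (c[0],c[1],z,psi)
E
python3 - <<'E'
from h import *
t=push(SA,174,.068,.045,.19,-90)
s=arm.observe()["position"]
A=np.array([*s,-67.3]);B=np.array(t)
rows([A+(B-A)*min(1,k/14) for k in range(1,17)])
E
```

```text
now [ 0.241  -0.5767  0.1893] psi -67.3 F [-0.5  0.4  0.1] q [ 1.07  0.43  0.02  1.57 -0.01  1.13 -0.08] t 0.8 w 0.998
[0, 33, -33, np.float64(1.6), np.float64(0.0), np.float64(-0.0), 0]
[0, 66, -65, np.float64(3.2), np.float64(0.0), np.float64(-0.0), 0]
[0, 99, -98, np.float64(4.8), np.float64(0.0), np.float64(-0.0), 0]
[0, 133, -131, np.float64(6.5), np.float64(0.0), np.float64(-0.0), 0]
[0, 166, -163, np.float64(8.1), np.float64(0.0), np.float64(-0.0), 0]
[0, 199, -196, np.float64(9.7), np.float64(0.0), np.float64(-0.0), 0]
[0, 232, -229, np.float64(11.3), np.float64(0.0), np.float64(-0.0), 0]
[0, 265, -261, np.float64(12.9), np.float64(0.0), np.float64(-0.0), 0]
[0, 298, -294, np.float64(14.6), np.float64(0.0), np.float64(-0.0), 0]
[-1, 332, -327, np.float64(16.2), np.float64(0.0), np.float64(-0.0), 0]
[-1, 365, -359, np.float64(17.8), np.float64(0.0), np.float64(-0.0), 0]
[-1, 398, -392, np.float64(19.4), np.float64(0.0), np.float64(-0.0), 0]
[-1, 431, -425, np.float64(21.1), np.float64(0.0), np.float64(-0.0), 0]
[-1, 464, -457, np.float64(22.7), np.float64(0.0), np.float64(-0.0), 0]
[-1, 464, -457, np.float64(22.7), np.float64(0.0), np.float64(-0.0), 0]
[-1, 464, -457, np.float64(22.7), np.float64(0.0), np.float64(-0.0), 0]
```

Emit:
{"op": "send_rows", "data": {"rows": [[[0, 33, -33, 1.6, 0, 0, 0], [0, 66, -66, 3.2, 0, 0, 0], [0, 99, -98, 4.8, 0, 0, 0], [0, 133, -131, 6.5, 0, 0, 0], [0, 166, -163, 8.1, 0, 0, 0], [0, 199, -196, 9.7, 0, 0, 0], [0, 232, -229, 11.3, 0, 0, 0], [0, 265, -261, 12.9, 0, 0, 0]]]}}

```text
clock: 1.6
position: [0.3853, -0.232, 0.1896]
ee_rot: [1.083, 1.284, -1.083]
force: [1.7, -0.8, 0.9]
width: 0.353
```

```bash
sed -i 's/round(v,1) for v in rv/float(round(v,1)) for v in rv/' h.py
python3 - <<'E'
from h import *
t=push(SA,174,.068,.045,.19,-90)
s=arm.observe()["position"]
A=np.array([*s,-80]);B=np.array(t)
rows([A+(B-A)*min(1,k/7) for k in range(1,9)])
E
```

```text
now [ 0.3853 -0.232   0.1896] psi -80.3 F [ 1.7 -0.8  0.9] q [ 0.54  0.16 -0.13  1.97  0.02  1.02 -1.01] t 1.6 w 0.353
[0, 21, -33, 1.1, 0.0, -0.0, 0]
[0, 43, -67, 2.6, 0.0, -0.0, 0]
[0, 64, -100, 4.0, 0.0, -0.0, 0]
[0, 85, -134, 5.4, 0.0, -0.0, 0]
[0, 107, -167, 6.8, 0.0, -0.0, 0]
[0, 128, -201, 8.3, 0.0, -0.0, 0]
[0, 149, -234, 9.7, 0.0, -0.0, 0]
[0, 149, -234, 9.7, 0.0, -0.0, 0]
```

Emit:
{"op": "send_rows", "data": {"rows": [[[0, 21, -33, 1.1, 0, 0, 0], [0, 43, -67, 2.6, 0, 0, 0], [0, 64, -100, 4, 0, 0, 0], [0, 85, -134, 5.4, 0, 0, 0], [0, 107, -167, 6.8, 0, 0, 0], [0, 128, -201, 8.3, 0, 0, 0], [0, 149, -234, 9.7, 0, 0, 0], [0, 149, -234, 9.7, 0, 0, 0]]]}}

```text
clock: 2.4
position: [0.4935, 0.0282, 0.1895]
ee_rot: [1.206, 1.214, -1.201]
force: [0.0, 0.3, 0.1]
width: 0.002
```

Run:
```python
from h import *
for c in ("top","side"):
    im,d=optics.get_image(c); im=np.ascontiguousarray(im[:,:,::-1])
    a=im[130:260,220:370] if c=="top" else im[100:230,180:330]
    cv2.imwrite(f"pics/{c}1.png",cv2.resize(a,None,fx=4,fy=4))
t=push(SA,174,.068,.045,.106,-90)
s=arm.observe()["position"]
A=np.array([*s,-90]);B=np.array(t)
rows([A+(B-A)*min(1,k/6) for k in range(1,9)])
```

```text
now [0.492  0.0228 0.1891] psi -89.8 F [-1.1 -0.6  0.3] q [ 0.1   0.24 -0.31  1.87  0.08  1.04 -1.81] t 2.5 w 0.004
[14, 0, 0, 0.2, 0.0, 0.0, 0]
[28, 0, -1, 0.2, 0.0, 0.0, 0]
[42, 1, -1, 0.2, 0.0, 0.0, 0]
[55, 1, -1, 0.2, 0.0, 0.0, 0]
[69, 1, -1, 0.2, 0.0, 0.0, 0]
[83, 1, -2, 0.2, 0.0, 0.0, 0]
[83, 1, -2, 0.2, 0.0, 0.0, 0]
[83, 1, -2, 0.2, 0.0, 0.0, 0]
```

View pics/top1.png

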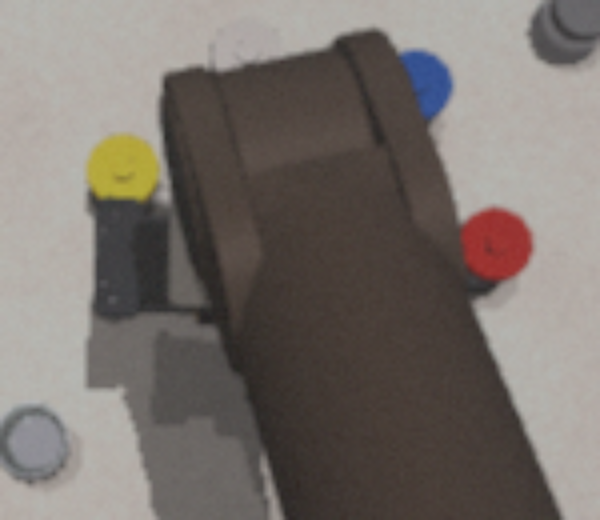

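View pics/side1.png

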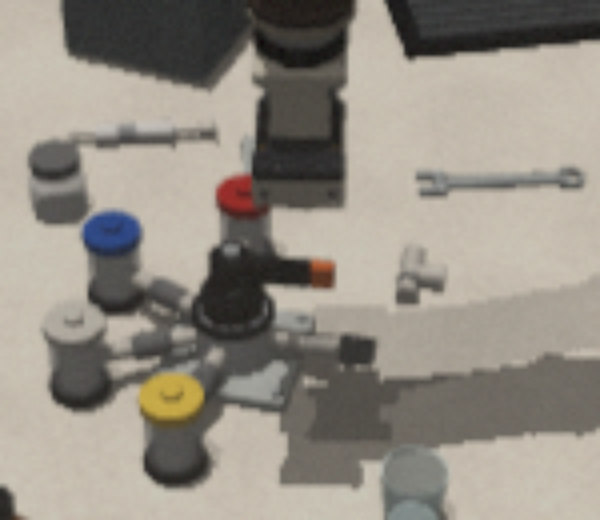

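Run:
```python
from h import *
p=arm.observe()["position"]
for z in (0,.019,.066,.12): 
    q=p+[0,0,z]; print(z,(proj("side",q)-[180,100])*4,(proj("top",q)-[220,130])*4)
```

```text
0 [297.52608281 238.40118464] [241.98291794 291.47234852]
0.019 [297.58164855 221.15098936] [243.77488386 287.71354431]
0.066 [297.72305458 177.25196255] [248.50009413 277.8020052 ]
0.12 [297.89284537 124.54098413] [254.50845493 265.19894636]
```

Emit:
{"op": "send_rows", "data": {"rows": [[[20, 0, 0, 0, 0, 0, 0], [40, 0, -1, 0, 0, 0, 0], [60, 1, -1, 0, 0, 0, 0], [75, 1, -2, 0, 0, 0, 0], [83, 1, -2, 0, 0, 0, 0], [83, 1, -2, 0, 0, 0, 0], [83, 1, -2, 0, 0, 0, 0], [83, 1, -2, 0, 0, 0, 0]]]}}

```text
clock: 3.3
position: [0.4936, 0.0239, 0.1071]
ee_rot: [1.209, 1.209, -1.208]
force: [-0.3, 0.0, -1.3]
width: 0.004
```

Run:
```python
from h import *
# first approach to contact then sweep
seq=[push(SA,174,.068,.045-.006*k,.106,-90) for k in (1,2,3)]+[push(SA,174+d,.068,.027,.106,-90+d) for d in (4,8,12,16,20)]
rows(seq)
```

```text
now [0.4936 0.0239 0.1071] psi -90.0 F [-0.3  0.  -1.3] q [ 0.08  0.34 -0.3   1.97  0.13  0.85 -1.86] t 3.3 w 0.004
[1, -1, 6, 0.0, 0.0, -0.1, 0]
[1, -2, 11, 0.0, 0.0, -0.1, 0]
[1, -2, 17, 0.0, 0.0, -0.1, 0]
[1, -5, 22, -4.0, 0.0, -0.1, 0]
[1, -6, 27, -8.0, 0.0, -0.1, 0]
[1, -8, 32, -12.0, 0.0, -0.1, 0]
[1, -9, 37, -16.0, 0.0, -0.1, 0]
[1, -10, 42, -20.0, 0.0, -0.1, 0]
```

Emit:
{"op": "send_rows", "data": {"rows": [[[1, -1, 6, 0, 0, 0, 0], [1, -2, 11, 0, 0, 0, 0], [1, -2, 17, 0, 0, 0, 0], [1, -5, 22, -4, 0, 0, 0], [1, -6, 27, -8, 0, 0, 0], [1, -8, 32, -12, 0, 0, 0], [1, -9, 37, -16, 0, 0, 0], [1, -10, 42, -20, 0, 0, 0]]]}}

```text
clock: 4.1
position: [0.483, -0.0187, 0.1053]
ee_rot: [0.946, 1.355, -0.946]
force: [-0.1, 0.2, -0.2]
width: 0.003
```

Run:
```python
from h import *
for c in ["side"]:
    im,d=optics.get_image(c); im=np.ascontiguousarray(im[:,:,::-1])
    cv2.imwrite(f"pics/{c}2.png",cv2.resize(im[100:230,180:330],None,fx=4,fy=4))
rows([push(SA,194+d,.068,.027,.106,-70+d) for d in (4,8,12,16,20,24,28,32)])
```

```text
now [ 0.4827 -0.0197  0.1052] psi -69.6 F [-0.6 -1.3 -0.4] q [ 0.22  0.33 -0.36  1.99  0.16  0.84 -1.44] t 4.15 w 0.002
[-1, -1, 3, -3.6, 0.0, 0.0, 0]
[-1, -3, 8, -7.6, 0.0, 0.0, 0]
[-1, -4, 13, -11.6, 0.0, 0.0, 0]
[-1, -6, 18, -15.6, 0.0, 0.0, 0]
[-1, -6, 23, -19.6, 0.0, 0.0, 0]
[-1, -7, 28, -23.6, 0.0, 0.0, 0]
[-1, -7, 33, -27.6, 0.0, 0.0, 0]
[-1, -7, 38, -31.6, 0.0, 0.0, 0]
```

View pics/side2.png

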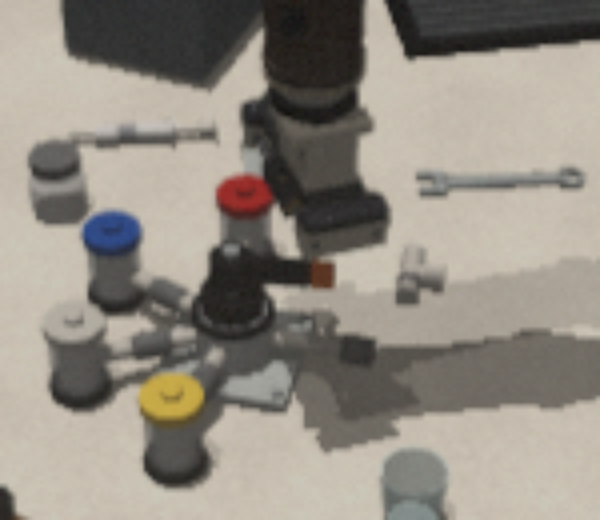

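Run:
```python
from h import *
s=arm.observe();p=s["position"];M=R.from_rotvec(s["ee_rot"]).as_matrix();print(s["clock"],p)
im,d=optics.get_image("side"); im=np.ascontiguousarray(im[:,:,::-1])
P=cloud("side",d)
big=cv2.resize(im[130:190,220:300],None,fx=9,fy=9,interpolation=2)
for z in (0,.03,.066,.1):
    u=(proj("side",p-M[:,0]*z)-[220,130])*9; cv2.circle(big,tuple(int(v) for v in u),4,(0,255,0),-1)
cv2.imwrite("pics/side3.png",big)
for n,uv in (("orange",(260,168)),("body",(266,156)),("body low",(266,160)),("bar",(252,167))): print(n,P[uv[1],uv[0]].round(3))
```

```text
4.15 [ 0.48271978 -0.01968549  0.10520764]
orange [ 0.472 -0.013  0.122]
body [0.452 0.07  0.243]
body low [0.452 0.064 0.222]
bar [ 0.502 -0.021  0.119]
```

View pics/side3.png

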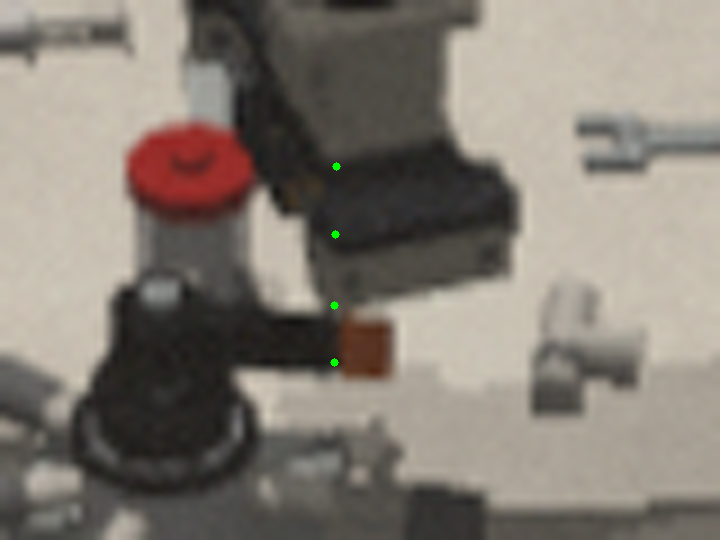

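Run:
```python
from h import *
s=arm.observe();p=s["position"];M=R.from_rotvec(s["ee_rot"]).as_matrix()
for c in ("side","top"):
    im,d=optics.get_image(c);P=cloud(c,d)
    T=(P-p)@M  # tool coords
    m=(d>0)&(P[...,2]>.128)&(abs(T[...,1])<.08)&(abs(T[...,2])<.14)&(T[...,0]>-.2)
    q=T[m]*1000
    print(c,m.sum())
    for lo in range(-200,20,15):
        k=q[(q[:,0]>=lo)&(q[:,0]<lo+15)]
        if len(k): print(lo,len(k),"y",k[:,1].min().round(),k[:,1].max().round(),"z",k[:,2].min().round(),k[:,2].max().round())
    if c=="side":
        # all pixels in the slot
        for v in range(155,172): print(v,[ (P[v,u]*1000).round().astype(int).tolist() for u in (250,254,257,260)])
```

```text
side 868
-200 81 y -39.0 35.0 z -54.0 12.0
-185 55 y -25.0 22.0 z -54.0 -7.0
-170 72 y -25.0 26.0 z -54.0 7.0
-155 307 y -39.0 36.0 z -98.0 96.0
-140 124 y -39.0 36.0 z -98.0 94.0
-125 129 y -37.0 36.0 z -91.0 88.0
-110 37 y -35.0 34.0 z -88.0 85.0
-65 5 y 8.0 11.0 z 0.0 11.0
-50 5 y 6.0 9.0 z 4.0 9.0
-35 53 y -20.0 80.0 z -5.0 54.0
155 [[517, -240, 2], [495, -27, 170], [482, 78, 253], [472, 82, 256]]
156 [[516, -232, 3], [495, -22, 170], [482, 77, 248], [472, 80, 251]]
157 [[516, -224, 4], [495, -25, 163], [482, 72, 240], [472, 79, 246]]
158 [[516, -219, 3], [494, -19, 162], [482, 80, 242], [472, 73, 236]]
159 [[516, -216, 0], [495, -24, 154], [482, 85, 241], [472, 77, 235]]
160 [[516, -206, 3], [499, -211, -1], [482, 72, 227], [472, 67, 223]]
161 [[515, -201, 1], [499, -198, 4], [482, 74, 225], [472, 67, 219]]
162 [[515, -197, -1], [499, -199, -2], [482, 70, 217], [472, 65, 214]]
163 [[515, -193, -3], [499, -189, 1], [482, 69, 212], [472, 68, 211]]
164 [[509, -30, 126], [494, -22, 132], [482, 73, 211], [474, -188, -3]]
165 [[509, -21, 128], [495, -26, 125], [484, -20, 130], [473, -22, 128]]
166 [[509, -23, 122], [494, -21, 124], [483, -18, 127], [473, -19, 126]]
167 [[509, -17, 123], [494, -24, 117], [483, -22, 118], [473, -18, 123]]
168 [[509, -18, 117], [494, -16, 118], [483, -20, 116], [472, -15, 120]]
169 [[509, -21, 109], [494, -18, 113], [483, -16, 115], [472, -17, 114]]
170 [[509, -27, 99], [494, -23, 104], [483, -17, 109], [472, -21, 106]]
171 [[513, -135, 3], [497, -139, 1], [485, -138, 1], [472, -13, 108]]
top 506
-200 19 y -35.0 27.0 z -52.0 -31.0
-185 11 y -18.0 23.0 z -53.0 -52.0
-170 13 y -21.0 21.0 z -53.0 -50.0
-155 424 y -35.0 38.0 z -97.0 -50.0
-140 5 y -35.0 30.0 z -89.0 -23.0
-125 33 y -35.0 32.0 z -86.0 -26.0
-110 1 y -35.0 -35.0 z -82.0 -82.0
```

The bar has not moved. The side depth puts the gripper body and finger ends about 40 mm higher than the reported TCP implies, so the tips passed over the bar. I back off and turn the gripper so the side camera can see the fingertips.

Run:
```python
from h import *
s=arm.observe()["position"]
A=np.array([*s,-69.6]);B=np.array([.46,.05,.12,-15])
rows([A+(B-A)*min(1,k/7) for k in range(1,9)])
```

```text
now [ 0.4831 -0.0181  0.1053] psi -70.1 F [-0.1 -0.6  0.6] q [ 0.22  0.33 -0.36  1.99  0.16  0.84 -1.45] t 4.3 w 0.005
[-2, 0, -10, -8.3, -0.0, -0.0, 0]
[-4, 0, -21, -16.1, 0.0, -0.0, 0]
[-6, 1, -31, -23.9, 0.0, -0.0, 0]
[-8, 1, -41, -31.7, 0.0, -0.0, 0]
[-11, 1, -51, -39.5, 0.0, -0.0, 0]
[-13, 1, -62, -47.3, 0.0, -0.0, 0]
[-15, 2, -72, -55.1, 0.0, -0.0, 0]
[-15, 2, -72, -55.1, 0.0, -0.0, 0]
```

Emit:
{"op": "send_rows", "data": {"rows": [[[-2, 0, -10, -8, 0, 0, 0], [-4, 0, -21, -16, 0, 0, 0], [-6, 1, -31, -24, 0, 0, 0], [-8, 1, -41, -32, 0, 0, 0], [-11, 1, -51, -39.5, 0, 0, 0], [-13, 1, -62, -47, 0, 0, 0], [-15, 2, -72, -55, 0, 0, 0], [-15, 2, -72, -55, 0, 0, 0]]]}}

```text
clock: 5.1
position: [0.4601, 0.052, 0.1206]
ee_rot: [0.203, 1.561, -0.202]
force: [1.4, -0.3, 0.5]
width: 0.002
```

Run:
```python
from h import *
s=arm.observe();p=s["position"];M=R.from_rotvec(s["ee_rot"]).as_matrix();print(p)
im,d=optics.get_image("side"); im=np.ascontiguousarray(im[:,:,::-1]);P=cloud("side",d)
T=(P-p)@M*1000
m=(d>0)&(P[...,2]>.09)&(abs(T[...,1])<60)&(abs(T[...,2])<60)
q=T[m]
for lo in range(-200,30,8):
    k=q[(q[:,0]>=lo)&(q[:,0]<lo+8)]
    if len(k): print(lo,len(k),"y",k[:,1].min().round(),k[:,1].max().round(),"z",k[:,2].min().round(),k[:,2].max().round())
big=cv2.resize(im[120:200,220:320],None,fx=7,fy=7,interpolation=2)
for z in (0,.04,.066,.1):
    u=(proj("side",p-M[:,0]*z)-[220,120])*7; cv2.circle(big,tuple(int(v) for v in u),3,(0,255,0),-1)
cv2.imwrite("pics/side4.png",big)
```

```text
[0.4601436  0.05202448 0.12055904]
-200 41 y -31.0 39.0 z -52.0 15.0
-192 14 y -20.0 31.0 z -52.0 14.0
-184 42 y -19.0 25.0 z -52.0 15.0
-176 45 y -28.0 30.0 z -53.0 15.0
-168 50 y -12.0 29.0 z -52.0 14.0
-160 49 y -13.0 27.0 z -52.0 15.0
-152 110 y -28.0 28.0 z -60.0 59.0
-144 76 y -25.0 28.0 z -57.0 58.0
-136 69 y -29.0 40.0 z -54.0 48.0
-128 87 y -30.0 40.0 z -56.0 59.0
-120 73 y -31.0 41.0 z -59.0 60.0
-112 13 y 0.0 35.0 z -32.0 28.0
-104 1 y -4.0 -4.0 z -31.0 -31.0
-96 6 y 9.0 16.0 z -11.0 12.0
-88 19 y 4.0 12.0 z -20.0 17.0
-80 19 y 1.0 15.0 z -21.0 17.0
-72 19 y 4.0 14.0 z -18.0 14.0
-64 19 y -4.0 15.0 z -19.0 14.0
-56 18 y -5.0 14.0 z -18.0 14.0
-48 9 y 5.0 14.0 z -12.0 6.0
-40 2 y 8.0 8.0 z -1.0 3.0
-16 3 y -60.0 -57.0 z 36.0 47.0
-8 4 y -59.0 -58.0 z 43.0 58.0
0 9 y -60.0 -54.0 z 35.0 59.0
8 3 y -59.0 -55.0 z 39.0 55.0
```

View pics/side4.png

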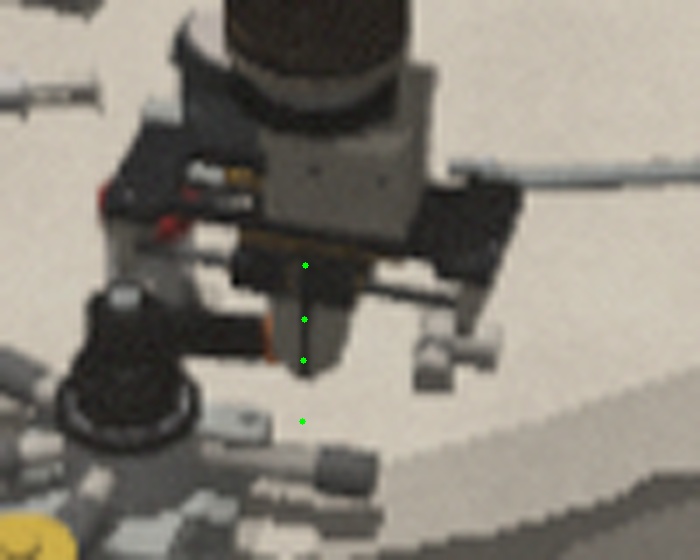

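Run:
```python
from h import *
s=arm.observe()["position"]
A=np.array([*s,-15]);B=np.array(push(SA,174,.068,.050,.10,-80))
rows([A+(B-A)*k/8 for k in range(1,9)])
```

```text
now [0.4603 0.051  0.1203] psi -15.1 F [-0.1 -0.4  0.3] q [ 0.27  0.32 -0.61  2.    0.23  0.89 -0.73] t 5.15 w 0.007
[3, -2, 5, 8.0, 0.0, -0.0, 0]
[5, -3, 9, 16.2, 0.0, -0.0, 0]
[8, -5, 14, 24.3, 0.0, -0.0, 0]
[10, -6, 19, 32.4, 0.0, -0.0, 0]
[13, -8, 24, 40.5, 0.0, -0.0, 0]
[15, -9, 28, 48.7, 0.0, -0.0, 0]
[18, -11, 33, 56.8, 0.0, -0.0, 0]
[20, -12, 38, 64.9, -0.0, -0.0, 0]
```

Emit:
{"op": "send_rows", "data": {"rows": [[[3, -2, 5, 8, 0, 0, 0], [5, -3, 9, 16, 0, 0, 0], [8, -5, 14, 24, 0, 0, 0], [10, -6, 19, 32, 0, 0, 0], [13, -8, 24, 40, 0, 0, 0], [15, -9, 28, 48, 0, 0, 0], [18, -11, 33, 56, 0, 0, 0], [20, -12, 38, 64, 0, 0, 0]]]}}

```text
clock: 5.95
position: [0.4941, 0.0281, 0.0999]
ee_rot: [1.074, 1.289, -1.075]
force: [-0.1, 0.0, 0.2]
width: 0.008
```

Run:
```python
from h import *
s=arm.observe()["position"]
A=np.array([*s,-80]);B=np.array(push(SA,174,.068,.045,.067,-90))
rows([A+(B-A)*min(1,k/6) for k in range(1,9)])
```

```text
now [0.4941 0.0281 0.0999] psi -79.6 F [-0.1  0.   0.2] q [ 0.1   0.35 -0.33  1.97  0.15  0.84 -1.71] t 5.95 w 0.008
[5, 0, 1, 2.0, 0.0, 0.0, 0]
[11, -1, 1, 3.7, 0.0, 0.0, 0]
[16, -1, 2, 5.4, 0.0, 0.0, 0]
[22, -1, 2, 7.0, 0.0, 0.0, 0]
[27, -1, 3, 8.7, 0.0, 0.0, 0]
[33, -2, 3, 10.4, 0.0, 0.0, 0]
[33, -2, 3, 10.4, 0.0, 0.0, 0]
[33, -2, 3, 10.4, 0.0, 0.0, 0]
```

Emit:
{"op": "send_rows", "data": {"rows": [[[5, 0, 1, 2, 0, 0, 0], [11, -1, 1, 4, 0, 0, 0], [16, -1, 2, 5.5, 0, 0, 0], [22, -1, 2, 7, 0, 0, 0], [27, -1, 3, 9, 0, 0, 0], [33, -2, 3, 10.4, 0, 0, 0], [33, -2, 3, 10.4, 0, 0, 0], [33, -2, 3, 10.4, 0, 0, 0]]]}}

```text
clock: 6.75
position: [0.4923, 0.0258, 0.0671]
ee_rot: [1.2, 1.215, -1.201]
force: [-0.4, 0.5, 0.1]
width: 0.004
```

Run:
```python
from h import *
seq=[push(SA,174,.068,.045-.006*k,.067,-90) for k in (1,2,3)]+[push(SA,174+d,.068,.027,.067,-90+d) for d in (4,8,12,16,20)]
rows(seq)
```

```text
now [0.4923 0.0258 0.0671] psi -89.3 F [-0.4  0.5  0.1] q [ 0.06  0.39 -0.28  2.01  0.15  0.76 -1.87] t 6.75 w 0.004
[0, 0, 7, 0.7, 0.0, 0.0, 0]
[0, -1, 13, 0.7, 0.0, 0.0, 0]
[0, -1, 19, 0.7, 0.0, 0.0, 0]
[0, -4, 24, -3.3, 0.0, 0.0, 0]
[0, -6, 29, -7.3, 0.0, 0.0, 0]
[0, -7, 33, -11.3, 0.0, 0.0, 0]
[0, -8, 38, -15.3, 0.0, 0.0, 0]
[0, -9, 43, -19.3, 0.0, 0.0, 0]
```

Emit:
{"op": "send_rows", "data": {"rows": [[[0, 0, 7, 0.7, 0, 0, 0], [0, -1, 13, 0.7, 0, 0, 0], [0, -1, 19, 0.7, 0, 0, 0], [0, -4, 24, -3, 0, 0, 0], [0, -6, 29, -7, 0, 0, 0], [0, -7, 33, -11, 0, 0, 0], [0, -8, 38, -15, 0, 0, 0], [0, -9, 43, -19, 0, 0, 0]]]}}

```text
clock: 7.55
position: [0.4831, -0.0173, 0.0672]
ee_rot: [0.95, 1.355, -0.951]
force: [-2.5, 2.7, 1.0]
width: 0.005
```

Run:
```python
from h import *
for c in ["side"]:
    im,d=optics.get_image(c); im=np.ascontiguousarray(im[:,:,::-1])
    cv2.imwrite(f"pics/{c}5.png",cv2.resize(im[100:230,180:330],None,fx=4,fy=4))
rows([push(SA,194+d,.068,.027,.067,-70+d) for d in (4,8,12,16,20,24,28,32)])
```

```text
now [ 0.483  -0.0185  0.0671] psi -70.0 F [-1.5  1.   1.5] q [ 0.21  0.39 -0.36  2.03  0.19  0.76 -1.49] t 7.6 w 0.006
[0, -1, 4, -4.0, -0.0, 0.1, 0]
[0, -3, 9, -8.0, -0.0, 0.1, 0]
[0, -5, 14, -12.0, -0.0, 0.1, 0]
[0, -6, 19, -16.0, -0.0, 0.1, 0]
[0, -7, 24, -20.0, -0.0, 0.1, 0]
[0, -8, 29, -24.0, -0.0, 0.1, 0]
[0, -8, 34, -28.0, -0.0, 0.1, 0]
[0, -7, 39, -32.0, -0.0, 0.1, 0]
```

View pics/side5.png

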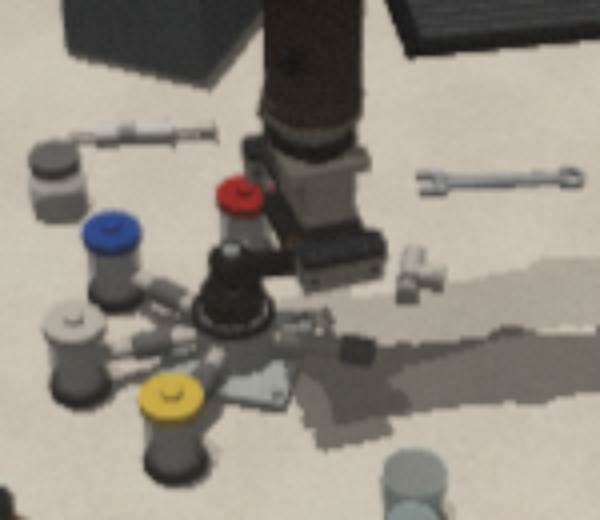

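The arm is turning now, with about 3.5 N of contact force; the bar's end is behind the gripper at (295,265) in the crop. Continuing the sweep.

Emit:
{"op": "send_rows", "data": {"rows": [[[0, -1, 4, -4, 0, 0, 0], [0, -3, 9, -8, 0, 0, 0], [0, -5, 14, -12, 0, 0, 0], [0, -6, 19, -16, 0, 0, 0], [0, -7, 24, -20, 0, 0, 0], [0, -8, 29, -24, 0, 0, 0], [0, -8, 34, -28, 0, 0, 0], [0, -7, 39, -32, 0, 0, 0]]]}}

```text
clock: 8.4
position: [0.4891, -0.057, 0.0669]
ee_rot: [0.522, 1.509, -0.524]
force: [-3.6, 1.9, -0.4]
width: 0.007
```

Run:
```python
from h import *
rows([push(SA,226+d,.068,.027,.067,-38+d) for d in (4,8,12,16,20,24,28,32)])
```

```text
now [ 0.4891 -0.057   0.0669] psi -38.3 F [-3.6  1.9 -0.4] q [ 0.38  0.42 -0.48  2.    0.27  0.79 -0.93] t 8.4 w 0.007
[0, -3, 5, -4.3, -0.1, 0.1, 0]
[0, -4, 10, -8.3, -0.1, 0.1, 0]
[0, -6, 15, -12.3, -0.1, 0.1, 0]
[0, -7, 20, -16.3, -0.1, 0.1, 0]
[0, -8, 25, -20.3, -0.1, 0.1, 0]
[0, -8, 30, -24.3, -0.1, 0.1, 0]
[0, -9, 35, -28.3, -0.1, 0.1, 0]
[0, -8, 40, -32.3, -0.1, 0.1, 0]
```

Emit:
{"op": "send_rows", "data": {"rows": [[[0, -3, 5, -4, 0, 0, 0], [0, -4, 10, -8, 0, 0, 0], [0, -6, 15, -12, 0, 0, 0], [0, -7, 20, -16, 0, 0, 0], [0, -8, 25, -20, 0, 0, 0], [0, -8, 30, -24, 0, 0, 0], [0, -9, 35, -28, 0, 0, 0], [0, -8, 40, -32, 0, 0, 0]]]}}

```text
clock: 9.2
position: [0.5155, -0.0886, 0.0668]
ee_rot: [0.086, 1.572, -0.087]
force: [-3.9, -1.0, 0.9]
width: 0.001
```

Run:
```python
from h import *
rows([push(SA,258+d,.068,.027,.067,-6+d) for d in (4,8,12,16,20,24,28,32)])
```

```text
now [ 0.5155 -0.0886  0.0668] psi -6.3 F [-3.9 -1.   0.9] q [ 0.52  0.49 -0.61  1.92  0.37  0.84 -0.39] t 9.2 w 0.001
[0, -2, 5, -4.3, -0.1, 0.1, 0]
[0, -4, 9, -8.3, -0.1, 0.0, 0]
[0, -5, 14, -12.3, -0.1, 0.0, 0]
[0, -7, 19, -16.3, -0.2, 0.0, 0]
[0, -7, 24, -20.3, -0.2, 0.0, 0]
[0, -8, 29, -24.3, -0.2, 0.0, 0]
[0, -8, 34, -28.3, -0.2, 0.0, 0]
[0, -8, 40, -32.3, -0.2, 0.0, 0]
```

Emit:
{"op": "send_rows", "data": {"rows": [[[0, -2, 5, -4, 0, 0, 0], [0, -4, 9, -8, 0, 0, 0], [0, -5, 14, -12, 0, 0, 0], [0, -7, 19, -16, 0, 0, 0], [0, -7, 24, -20, 0, 0, 0], [0, -8, 29, -24, 0, 0, 0], [0, -8, 34, -28, 0, 0, 0], [0, -8, 40, -32, 0, 0, 0]]]}}

```text
clock: 10.0
position: [0.5544, -0.1012, 0.0667]
ee_rot: [-0.352, 1.545, 0.351]
force: [-3.5, 0.1, 0.3]
width: 0.007
```

Run:
```python
from h import *
im,d=optics.get_image("side"); im=np.ascontiguousarray(im[:,:,::-1])
cv2.imwrite("pics/side6.png",cv2.resize(im[100:230,180:330],None,fx=4,fy=4))
im,d=optics.get_image("top"); im=np.ascontiguousarray(im[:,:,::-1])
cv2.imwrite("pics/top6.png",cv2.resize(im[130:260,220:370],None,fx=4,fy=4))
rows([push(SA,290+d,.068,.027,.067,26+d) for d in (4,8,12,16,20,24,28,32)])
```

```text
now [ 0.5554 -0.1008  0.0668] psi 25.6 F [-1.6 -0.8  0.1] q [ 0.59  0.58 -0.73  1.82  0.48  0.93  0.1 ] t 10.1 w 0.009
[0, -1, 3, -4.4, -0.1, -0.0, 0]
[0, -3, 8, -8.4, -0.1, -0.0, 0]
[0, -5, 13, -12.4, -0.1, -0.0, 0]
[0, -6, 18, -16.4, -0.1, -0.0, 0]
[0, -7, 23, -20.4, -0.1, -0.0, 0]
[0, -7, 28, -24.4, -0.1, -0.0, 0]
[0, -7, 33, -28.4, -0.1, -0.0, 0]
[0, -7, 38, -32.4, -0.1, -0.0, 0]
```

View pics/side6.png

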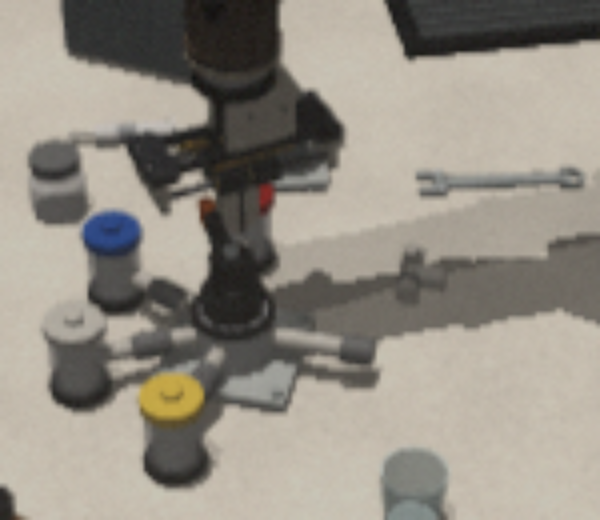

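View pics/top6.png

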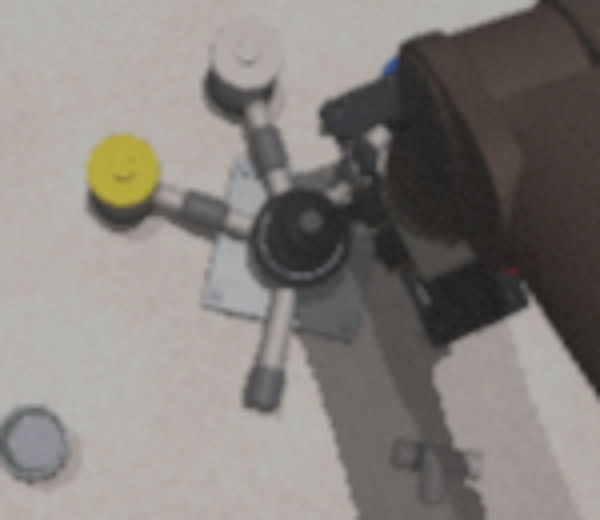

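```bash
cat >> h.py <<'E'
def bar_side():
    im,d=optics.get_image("side");P=cloud("side",d);h=cv2.cvtColor(im,cv2.COLOR_RGB2HSV).astype(int)
    m=(h[...,0]>4)&(h[...,0]<18)&(h[...,1]>130)&(P[...,2]>.1)&(P[...,2]<.135)&(np.hypot(P[...,0]-SA[0],P[...,1]-SA[1])<.11)&(np.hypot(P[...,0]-SA[0],P[...,1]-SA[1])>.06)
    q=P[m].mean(0); v=q[:2]-SA
    print("orange",m.sum(),q.round(4),"deg",np.degrees(np.arctan2(v[1],v[0])).round(1)%360,"r",np.hypot(*v).round(4))
E
python3 - <<'E'
from h import *
bar_side()
E
```

```text
orange 10 [ 0.5854 -0.1033  0.1229] deg 291.2 r 0.0813
```

Emit:
{"op": "send_rows", "data": {"rows": [[[0, -1, 3, -4, 0, 0, 0], [0, -3, 8, -8, 0, 0, 0], [0, -5, 13, -12, 0, 0, 0], [0, -6, 18, -16, 0, 0, 0], [0, -7, 23, -20, 0, 0, 0], [0, -7, 28, -24, 0, 0, 0], [0, -7, 33, -28, 0, 0, 0], [0, -7, 35, -30, 0, 0, 0]]]}}

```text
clock: 10.95
position: [0.5902, -0.0918, 0.067]
ee_rot: [-0.758, 1.436, 0.757]
force: [-2.0, -2.7, -0.4]
width: 0.003
```

Run:
```python
from h import *
bar_side()
im,d=optics.get_image("side"); im=np.ascontiguousarray(im[:,:,::-1])
cv2.imwrite("pics/side7.png",cv2.resize(im[100:230,180:330],None,fx=4,fy=4))
rows([push(SA,320+d,.068,.027,.067,56+d) for d in (2,4,6)])
```

```text
orange 1 [ 0.6165 -0.0785  0.103 ] deg 319.9 r 0.0791
now [ 0.5904 -0.0915  0.0671] psi 55.6 F [-0.8 -2.3 -0.4] q [ 0.62  0.67 -0.84  1.73  0.58  1.01  0.53] t 11.05 w 0.005
[0, -2, 2, -2.4, -0.0, 0.0, 0]
[0, -3, 4, -4.4, -0.0, 0.0, 0]
[0, -4, 7, -6.4, -0.0, 0.0, 0]
```

View pics/side7.png

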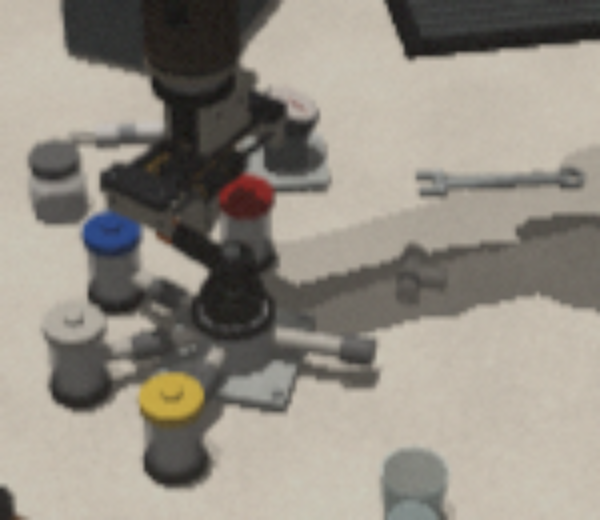

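Emit:
{"op": "send_rows", "data": {"rows": [[[0, -1, 1, -1, 0, 0, 0], [0, -2, 2, -2, 0, 0, 0], [0, -2, 3, -3, 0, 0, 0], [0, -3, 4, -4, 0, 0, 0], [0, -3, 4, -4, 0, 0, 0], [0, -3, 4, -4, 0, 0, 0], [0, -3, -8, -4, 0, 0, 0], [0, -3, -20, -4, 0, 0, 0]]]}}

```text
clock: 11.85
position: [0.5816, -0.1095, 0.0674]
ee_rot: [-0.812, 1.413, 0.811]
force: [-0.5, -0.9, 0.6]
width: 0.009
```

Run:
```python
from h import *
rows([(.58,-.13,.12,50)])
```

```text
now [ 0.5816 -0.1095  0.0674] psi 59.7 F [-0.5 -0.9  0.6] q [ 0.67  0.67 -0.87  1.74  0.59  1.01  0.62] t 11.85 w 0.009
[-53, -9, -18, 9.7, 0.0, 0.0, 0]
```

Run:
```python
from h import *
B=np.array(push(VA,9.5,.06,.055,.15,9.5)); print(B)
A=np.array([.5816,-.1095,.155,59.7])
rows([(.5816,-.1095,.11,59.7),(.5816,-.1095,.15,59.7)]+[A+(B-A)*k/10 for k in range(1,11)])
```

```text
[0.57125475 0.31665715 0.15       9.5       ]
now [ 0.5816 -0.1095  0.0674] psi 59.7 F [-0.5 -0.9  0.6] q [ 0.67  0.67 -0.87  1.74  0.59  1.01  0.62] t 11.85 w 0.009
[-43, 0, 0, 0.0, 0.0, 0.0, 0]
[-83, 0, 0, 0.0, 0.0, 0.0, 0]
[-87, 22, 36, 5.0, 0.0, 0.0, 0]
[-87, 45, 73, 10.1, 0.0, 0.0, 0]
[-86, 67, 109, 15.1, 0.0, 0.0, 0]
[-86, 89, 145, 20.1, 0.0, 0.0, 0]
[-85, 112, 181, 25.1, 0.0, 0.0, 0]
[-84, 134, 218, 30.1, 0.1, 0.0, 0]
[-84, 157, 254, 35.2, 0.1, 0.0, 0]
[-83, 179, 290, 40.2, 0.1, 0.0, 0]
[-83, 201, 327, 45.2, 0.1, 0.0, 0]
[-82, 224, 363, 50.2, 0.1, 0.0, 0]
```

Emit:
{"op": "send_rows", "data": {"rows": [[[-43, 0, 0, 0, 0, 0, 0], [-85, 0, 0, 0, 0, 0, 0], [-87, 22, 36, 5, 0, 0, 0], [-87, 45, 73, 10, 0, 0, 0], [-86, 67, 109, 15, 0, 0, 0], [-86, 89, 145, 20, 0, 0, 0], [-85, 112, 181, 25, 0, 0, 0], [-84, 134, 218, 30, 0, 0, 0]]]}}

```text
clock: 12.65
position: [0.5759, 0.147, 0.1515]
ee_rot: [-0.402, 1.532, 0.402]
force: [-0.4, -0.4, 0.1]
width: 0.007
```

Run:
```python
from h import *
s=arm.observe()["position"]
B=np.array(push(VA,9.5,.06,.05,.13,9.5))
A=np.array([*s,30])
rows([A+(B-A)*min(1,k/5) for k in range(1,7)])
```

```text
now [0.5759 0.147  0.1515] psi 29.4 F [-0.4 -0.4  0.1] q [ 0.2   0.54 -0.8   1.65  0.42  1.13 -0.2 ] t 12.65 w 0.007
[4, 31, 16, 3.5, 0.0, 0.0, 0]
[9, 62, 32, 7.6, 0.0, 0.0, 0]
[13, 93, 49, 11.7, 0.0, 0.0, 0]
[17, 124, 65, 15.8, 0.0, 0.0, 0]
[21, 155, 81, 19.9, 0.0, 0.0, 0]
[21, 155, 81, 19.9, 0.0, 0.0, 0]
```

Emit:
{"op": "send_rows", "data": {"rows": [[[4, 31, 16, 3.5, 0, 0, 0], [9, 62, 32, 7.5, 0, 0, 0], [13, 93, 49, 11.5, 0, 0, 0], [17, 124, 65, 16, 0, 0, 0], [20, 155, 81, 20, 0, 0, 0], [20, 155, 81, 20, 0, 0, 0], [20, 155, 81, 20, 0, 0, 0], [20, 155, 81, 20, 0, 0, 0]]]}}

```text
clock: 13.45
position: [0.5704, 0.3194, 0.1311]
ee_rot: [-0.132, 1.567, 0.131]
force: [-0.4, -1.0, 0.1]
width: 0.006
```

Run:
```python
from h import *
for c in ("top","side"):
    im,d=optics.get_image(c);np.save(f"pics/{c}8d.npy",d); im=np.ascontiguousarray(im[:,:,::-1]);cv2.imwrite(f"pics/{c}8.png",im)
    cv2.imwrite(f"pics/{c}8c.png",cv2.resize(im[130:260,140:360] if c=="top" else im[100:280,170:330],None,fx=3.3,fy=3.3,interpolation=2))
d=np.load("pics/top8d.npy");P=cloud("top",d)
m=(abs(P[...,2]-.122)<.014)&(np.hypot(*(P[...,:2]-SA).transpose(2,0,1))<.11)
q=P[m][:,:2];r=np.hypot(*(q-SA).T);f=q[r>.03];v=f.mean(0)-SA;mu=f.mean(0)
u=np.linalg.svd(f-mu)[2][0];u*=np.sign(u@v)
b=np.array([.678,-.1155])
print(len(f),"line deg",np.degrees(np.arctan2(u[1],u[0])),"from axis",np.degrees(np.arctan2(v[1],v[0])),"lid off line (mm)",1000*(u[0]*(b-mu)[1]-u[1]*(b-mu)[0]),"blue",np.degrees(np.arctan2(*(b-SA)[::-1])))
bar_side()
rows([])
```

```text
99 line deg -36.217354758724 from axis -36.397396527379556 lid off line (mm) 1.2821726514523277 blue -35.80334410837111
orange 0 [nan nan nan] deg nan r nan
now [0.5704 0.3196 0.1313] psi 9.6 F [ 0.3 -0.6  0.4] q [-0.17  0.63 -0.68  1.52  0.42  1.14 -0.77] t 13.6 w 0.004h.py:33: RuntimeWarning: Mean of empty slice.
  q=P[m].mean(0); v=q[:2]-SA
  ret = um.true_divide(
```

View pics/top8c.png

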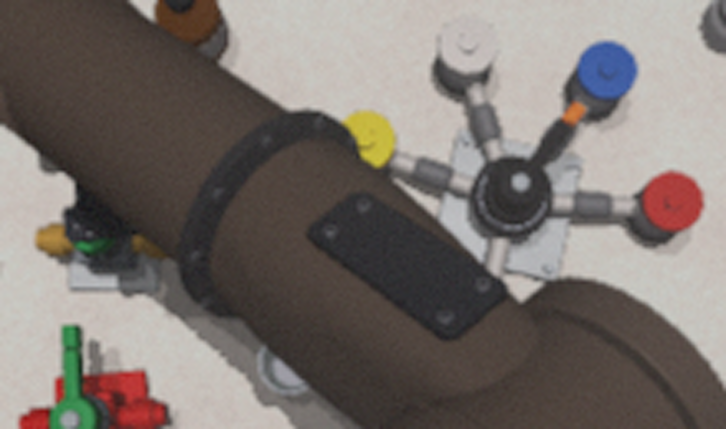

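View pics/side8c.png

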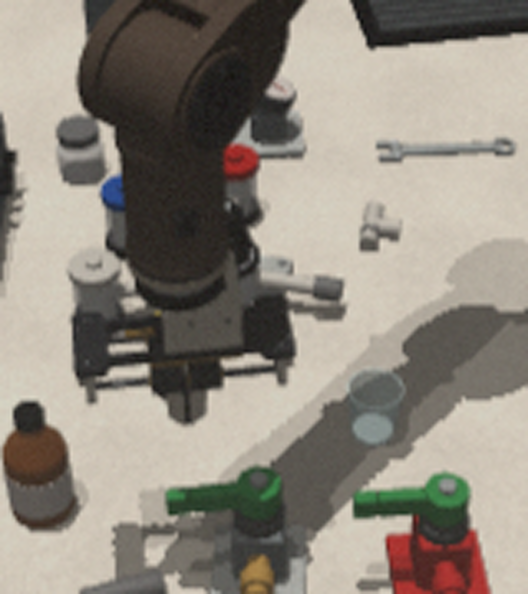

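The selector line passes 1.3 mm from the blue lid's centre (top crop: orange end at (573,112), lid at (607,70)). Next I lower the closed fingers beside the green lever of the grey/brass valve.

Run:
```python
from h import *
rows([push(VA,9.5,.06,.05,.067,9.5)])
```

```text
now [0.5704 0.3196 0.1313] psi 9.6 F [ 0.3 -0.6  0.4] q [-0.17  0.63 -0.68  1.52  0.42  1.14 -0.77] t 13.6 w 0.004
[64, 2, 0, 0.1, 0.0, 0.0, 0]
```

Emit:
{"op": "send_rows", "data": {"rows": [[[15, 0, 0, 0, 0, 0, 0], [30, 0, 0, 0, 0, 0, 0], [45, 0, 0, 0, 0, 0, 0], [55, 0, 0, 0, 0, 0, 0], [64, 0, 0, 0, 0, 0, 0], [64, 0, 0, 0, 0, 0, 0], [64, 0, 0, 0, 0, 0, 0], [64, 0, 0, 0, 0, 0, 0]]]}}

```text
clock: 14.4
position: [0.5699, 0.3219, 0.0679]
ee_rot: [-0.132, 1.566, 0.133]
force: [0.1, 0.3, 0.3]
width: 0.006
```

Run:
```python
from h import *
seq=[push(VA,9.5,.06,.05-.008*k,.067,9.5) for k in (1,2,3,4)]+[push(VA,9.5+d,.06,.018,.067,9.5+d) for d in (4,8,12,16)]
rows(seq)
```

```text
now [0.5699 0.3219 0.0679] psi 9.7 F [0.1 0.3 0.3] q [-0.19  0.69 -0.65  1.59  0.47  1.03 -0.81] t 14.4 w 0.006
[1, 8, 0, 0.2, 0.1, -0.0, 0]
[1, 16, 0, 0.2, 0.1, -0.0, 0]
[1, 24, 1, 0.2, 0.1, -0.0, 0]
[1, 32, 1, 0.2, 0.1, -0.0, 0]
[1, 36, 2, -3.8, 0.1, -0.0, 0]
[1, 40, 2, -7.8, 0.1, -0.0, 0]
[1, 45, 3, -11.8, 0.1, -0.0, 0]
[1, 49, 3, -15.8, 0.1, -0.0, 0]
```

Emit:
{"op": "send_rows", "data": {"rows": [[[1, 8, 0, 0, 0, 0, 0], [1, 16, 0, 0, 0, 0, 0], [1, 24, 1, 0, 0, 0, 0], [1, 32, 1, 0, 0, 0, 0], [1, 36, 2, -4, 0, 0, 0], [1, 40, 2, -8, 0, 0, 0], [1, 45, 3, -12, 0, 0, 0], [1, 49, 3, -16, 0, 0, 0]]]}}

```text
clock: 15.2
position: [0.5651, 0.3696, 0.0662]
ee_rot: [-0.354, 1.541, 0.351]
force: [1.3, -2.5, 1.7]
width: 0.002
```

Run:
```python
from h import *
im,d=optics.get_image("side"); im=np.ascontiguousarray(im[:,:,::-1])
cv2.imwrite("pics/side9.png",cv2.resize(im[180:320,170:330],None,fx=4,fy=4))
rows([push(VA,25.5+d,.06,.018,.067,25.5+d) for d in (4,8,12,16,20,24,28,32)])
```

```text
now [0.5648 0.3705 0.0662] psi 26.1 F [ 2.8 -2.9  0.5] q [-0.23  0.74 -0.71  1.53  0.52  1.08 -0.62] t 15.25 w 0.0
[-1, 4, 1, -3.4, 0.0, 0.1, 0]
[-1, 9, 2, -7.4, 0.0, 0.1, 0]
[-1, 13, 3, -11.4, 0.0, 0.1, 0]
[-1, 17, 3, -15.4, 0.0, 0.1, 0]
[-1, 22, 3, -19.4, 0.0, 0.1, 0]
[-1, 26, 3, -23.4, -0.0, 0.1, 0]
[-1, 30, 2, -27.4, -0.0, 0.1, 0]
[-1, 35, 1, -31.4, -0.0, 0.1, 0]
```

View pics/side9.png

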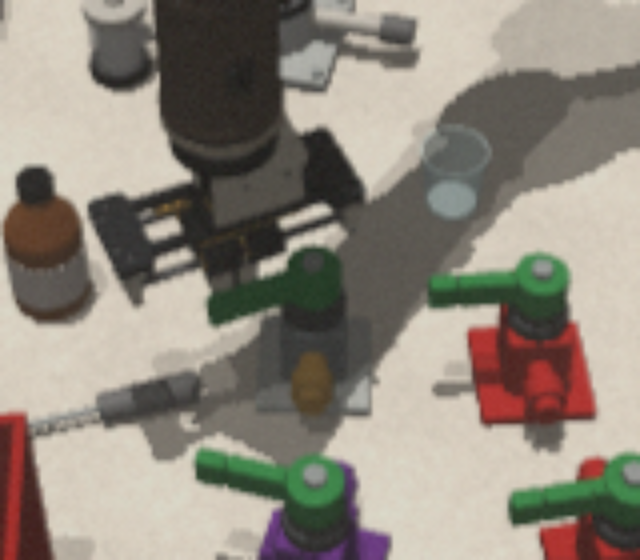

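The lever is turning: its tip has swung to (215,305) in the crop, and the contact force is about 4 N.

Emit:
{"op": "send_rows", "data": {"rows": [[[0, 4, 1, -3.5, 0, 0, 0], [0, 9, 2, -7.5, 0, 0, 0], [0, 13, 3, -11.5, 0, 0, 0], [0, 17, 3, -15.5, 0, 0, 0], [0, 22, 3, -19.5, 0, 0, 0], [0, 26, 3, -23.5, 0, 0, 0], [0, 30, 2, -27.5, 0, 0, 0], [0, 35, 1, -31.5, 0, 0, 0]]]}}

```text
clock: 16.05
position: [0.551, 0.4009, 0.066]
ee_rot: [-0.78, 1.427, 0.776]
force: [1.8, -5.4, 1.2]
width: 0.002
```

Run:
```python
from h import *
rows([push(VA,57.5+d,.06,.018,.067,57.5+d) for d in (4,8,12,16,20,24,28,32,35,38,41)])
```

```text
now [0.551  0.4009 0.066 ] psi 57.2 F [ 1.8 -5.4  1.2] q [-0.23  0.79 -0.83  1.5   0.62  1.13 -0.19] t 16.05 w 0.002
[-1, 5, 2, -4.3, -0.1, 0.1, 0]
[-1, 10, 2, -8.3, -0.1, 0.1, 0]
[-1, 14, 3, -12.3, -0.1, 0.1, 0]
[-1, 18, 3, -16.3, -0.1, 0.1, 0]
[-1, 23, 3, -20.3, -0.1, 0.1, 0]
[-1, 27, 3, -24.3, -0.1, 0.1, 0]
[-1, 31, 2, -28.3, -0.1, 0.1, 0]
[-1, 36, 1, -32.3, -0.1, 0.1, 0]
[-1, 39, 0, -35.3, -0.1, 0.1, 0]
[-1, 42, -1, -38.3, -0.1, 0.1, 0]
[-1, 45, -3, -41.3, -0.1, 0.1, 0]
```

Emit:
{"op": "send_rows", "data": {"rows": [[[0, 5, 2, -4, 0, 0, 0], [0, 10, 2, -8, 0, 0, 0], [0, 14, 3, -12, 0, 0, 0], [0, 18, 3, -16, 0, 0, 0], [0, 23, 3, -20, 0, 0, 0], [0, 27, 3, -24, 0, 0, 0], [0, 29, 2, -26, 0, 0, 0], [0, 31, 2, -28, 0, 0, 0]]]}}

```text
clock: 16.85
position: [0.5257, 0.4201, 0.066]
ee_rot: [-1.148, 1.248, 1.146]
force: [3.5, -3.1, -0.9]
width: 0.007
```

Run:
```python
from h import *
im,d=optics.get_image("side"); im=np.ascontiguousarray(im[:,:,::-1])
cv2.imwrite("pics/side10.png",cv2.resize(im[180:320,170:330],None,fx=4,fy=4))
rows([push(VA,85.5+d,.06,.018,.067,85.5+d) for d in (2,4,6,8,10,12)])
```

```text
now [0.5252 0.4204 0.066 ] psi 85.3 F [ 2.4 -3.3 -0.4] q [-0.21  0.82 -0.94  1.52  0.7   1.16  0.2 ] t 16.9 w 0.006
[-1, 2, 0, -2.2, -0.0, 0.0, 0]
[-1, 4, 0, -4.2, -0.0, 0.0, 0]
[-1, 6, 1, -6.2, -0.0, 0.0, 0]
[-1, 8, 1, -8.2, -0.0, 0.0, 0]
[-1, 10, 1, -10.2, -0.0, 0.0, 0]
[-1, 12, 1, -12.2, -0.0, 0.0, 0]
```

View pics/side10.png

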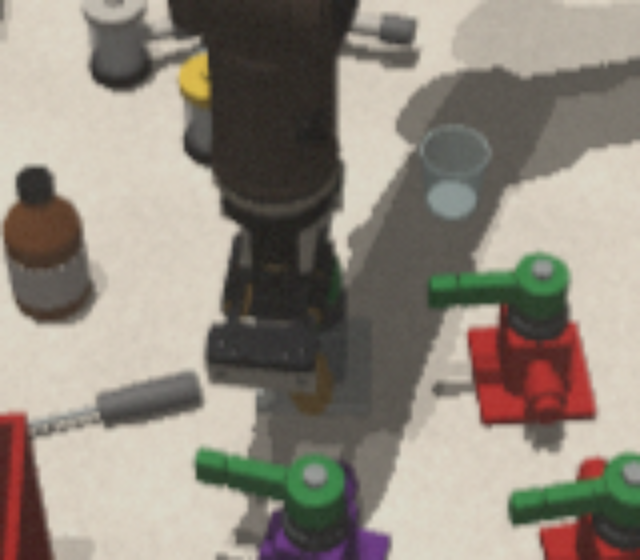

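Emit:
{"op": "send_rows", "data": {"rows": [[[0, 1, 0, -1, 0, 0, 0], [0, 2, 0, -2, 0, 0, 0], [0, 3, 0, -3, 0, 0, 0], [0, 4, 0, -4, 0, 0, 0], [0, 5, 0, -5, 0, 0, 0], [0, 6, 1, -6, 0, 0, 0], [0, 7, 1, -7, 0, 0, 0], [0, 7, 1, -7, 0, 0, 0]]]}}

```text
clock: 17.7
position: [0.52, 0.4222, 0.0665]
ee_rot: [-1.238, 1.189, 1.235]
force: [7.8, -0.6, -1.4]
width: 0.004
```

Emit:
{"op": "send_rows", "data": {"rows": [[[0, 1, 0, -0.5, 0, 0, 0], [0, 2, 0, -1, 0, 0, 0], [0, 3, 0, -1.5, 0, 0, 0], [0, 4, 0, -2, 0, 0, 0], [0, 4, 0, -2, 0, 0, 0], [0, 4, 0, -2, 0, 0, 0], [0, 4, 0, -2, 0, 0, 0], [0, 4, 0, -2, 0, 0, 0]]]}}

```text
clock: 18.5
position: [0.5186, 0.4225, 0.067]
ee_rot: [-1.261, 1.169, 1.257]
force: [15.5, 2.3, -3.1]
width: 0.002
```

The force rose to 15.5 N with almost no further motion, so the lever is on its stop. I back off, lift clear and check.

Emit:
{"op": "send_rows", "data": {"rows": [[[0, -10, 0, 0, 0, 0, 0], [0, -25, 0, 0, 0, 0, 0], [0, -40, 0, 0, 0, 0, 0], [-30, -40, 0, 0, 0, 0, 0], [-60, -45, -20, 0, 0, 0, 0], [-90, -45, -60, 0, 0, 0, 0], [-100, -45, -105, 0, 0, 0, 0], [-100, -45, -150, 0, 0, 0, 0]]]}}

```text
clock: 19.3
position: [0.5693, 0.2767, 0.1686]
ee_rot: [-1.263, 1.169, 1.265]
force: [0.4, -0.9, 0.3]
width: 0.006
```

Run:
```python
from h import *
rows([])
for c in ("top","side"):
    im,d=optics.get_image(c);np.save(f"pics/{c}11d.npy",d); im=np.ascontiguousarray(im[:,:,::-1]);cv2.imwrite(f"pics/{c}11.png",im)
    cv2.imwrite(f"pics/{c}11c.png",cv2.resize(im[100:290,70:350] if c=="top" else im[100:330,170:350],None,fx=2.6,fy=2.6,interpolation=2))
```

```text
now [0.5693 0.2767 0.1686] psi 94.3 F [ 0.4 -0.9  0.3] q [ 0.1   0.69 -1.07  1.52  0.62  1.3   0.6 ] t 19.3 w 0.006
```

View pics/top11c.png

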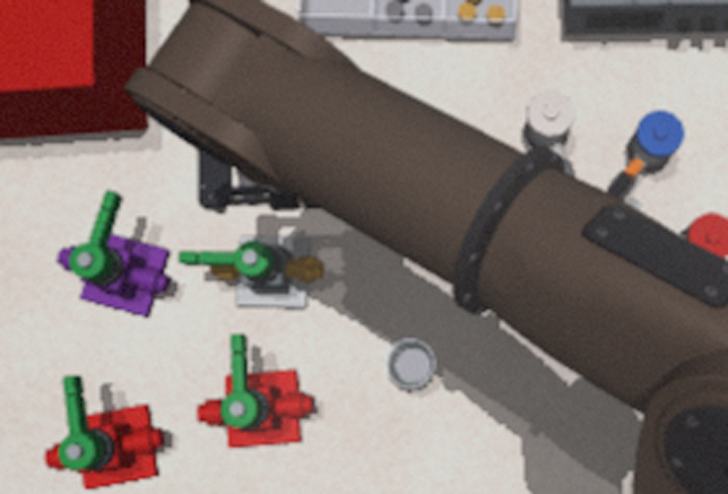

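View pics/side11c.png

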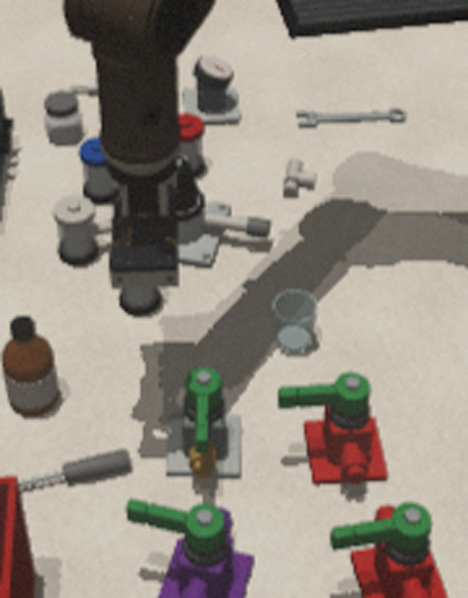

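Run:
```python
from h import *
d=np.load("pics/top11d.npy");P=cloud("top",d);im=cv2.imread("pics/top11.png");h=cv2.cvtColor(im,cv2.COLOR_BGR2HSV).astype(int)
m=(h[...,0]>45)&(h[...,0]<75)&(h[...,1]>90)&(P[...,2]>.115)&(P[...,2]<.135)&(np.hypot(P[...,0]-.5,P[...,1]-.39)<.075)
q=P[m][:,:2];hub=q[q[:,1]<.38];f=q[q[:,1]>.39];mu=f.mean(0);u=np.linalg.svd(f-mu)[2][0];u*=np.sign(u[1])
print("lever",np.degrees(np.arctan2(u[1],u[0])),"from hub",np.degrees(np.arctan2(*(mu-VA)[::-1])),mu)
m=(h[...,0]>8)&(h[...,0]<25)&(h[...,1]>90)&(np.hypot(P[...,0]-.5,P[...,1]-.36)<.09)&(P[...,2]>.02)&(P[...,2]<.085)
for im_,dd in ((cv2.imread("pics/top0.png"),np.load("pics/top0d.npy")),):
    PP=cloud("top",dd);H=cv2.cvtColor(im_,cv2.COLOR_BGR2HSV).astype(int)
    m=(H[...,0]>8)&(H[...,0]<25)&(H[...,1]>100)&(np.hypot(PP[...,0]-.5,PP[...,1]-.36)<.09)&(PP[...,2]>.02)&(PP[...,2]<.085)
    g=PP[m][:,:2];a=g[g[:,1]>.39].mean(0);b=g[g[:,1]<.33].mean(0);print("pipe dir",np.degrees(np.arctan2(*(a-b)[::-1])))
# selector: orange
for n in (8,11):
    D=np.load(f"pics/top{n}d.npy");Q=cloud("top",D);H=cv2.cvtColor(cv2.imread(f"pics/top{n}.png"),cv2.COLOR_BGR2HSV).astype(int)
    m=(H[...,0]>5)&(H[...,0]<16)&(H[...,1]>150)&(np.hypot(Q[...,0]-SA[0],Q[...,1]-SA[1])<.11)&(Q[...,2]>.11)
    c=Q[m].mean(0);print(n,m.sum(),c.round(4),np.degrees(np.arctan2(*(c[:2]-SA)[::-1])).round(2))
```

```text
lever 91.06206372700382 from hub 91.23905427842341 [0.50182347 0.41539588]
pipe dir 90.65460596678753
8 21 [ 0.6233 -0.0786  0.1261] -37.2
11 23 [ 0.6232 -0.0785  0.1263] -37.16
```

Run:
```python
from cell import arm
print(arm.observe()["force"]); print(arm.sign_off())
```

```text
[-0.26476054  0.4009344  -0.39937498]
the job is handed in; nothing more can be done
None
```

The selector now points at the blue lid and the green supply lever is open against its stop. I handed the job in at about 19.3 s; the system reports no verdict.

**What I did:** With shut fingers I pushed the selector about 150° counter-clockwise. Only then did I push the lever of the grey/brass valve open. The force rose to about 15 N with almost no further motion, which I took as the stop, and I backed off.

**Last checks:**
- **Selector:** its line passed 1.3 mm from the lid's centre after the push. The orange end was in the same place after the lever push.
- **Supply lever:** it lies within about 0.5° of the brass pipe's direction, so it is fully open.
- **Robot:** it stood clear of everything, with no contact force.
- **Loose things:** none looked moved in the pictures, but I did not measure their positions.

**What disagreed:** The depth pictures showed the fingertips about 38 mm higher than the reported tool position. My first sweep therefore passed above the bar without touching it; after lowering by that amount, both pushes worked. The trained network's side-view points were also 10–20 mm off the depth measurement, so I used depth.

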